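# Fit the shaft collar on the stirrer drive

## Robot

A 6-joint arm with a two-finger parallel gripper is mounted at the origin on the work surface. World frame = base frame: x ahead of the robot, y to its left, z up, the work surface at z = 0. Lengths are in m, angles in rad, forces in N, time in s.
With the tool pointing down it reaches from about 0.35 to 0.975 m from the base axis. Payload 7.1 kg.
Tool frame: the origin (TCP) lies at the very end of the fingers, on their centre line; the grasp point (between the pads) lies 19 mm behind it; z points along the fingers, x is the direction in which the jaws open and shut, and the axes are right-handed (so a half turn about z gives the same grasp; the last joint's range is limited). The gripper opens to 88 mm and grips with 3 to 60 N. Pads are 20 mm wide; open, the fingers measure 115 mm over their backs; the gripper's body (75 mm by 178 mm) begins 61 mm behind the grasp point.
Start: joints at [-1.121, 0.423, 1.63, -0, 1.089, -0.019], TCP at [0.282, -0.558, 0.223] pointing down, gripper open.
Joint ranges: [-3, 3], [-0.9, 2.11], [0.09, 2.58], [-1.31, 4.45], [0.11, 2.69], [-2.54, 2.54]. Speed limits (rad/s): [2.39, 2.39, 3.01, 3.14, 3.14, 3.14].

## Interface

Orientations are given as a rotation vector (axis times angle).
In Python, from rig import manip gives the robot as it stands. Calls block until the motion is done:
- manip.goto(position, orientation): joint-space move of the TCP to a pose.
- manip.move_linear(position, rotation=None, feed=0.15, max_force=None): straight line of the TCP; rotation=None keeps the orientation; feed is the mean speed in m/s. With max_force (N) it stops when the force on the tool has changed by that much, and returns True; else False.
- manip.set_joints(angles): joint-space move.
- manip.set_gripper(opening, newtons=None): opening from 0.0 (shut) to 1.0 (fully open); newtons is the grip in N (None keeps the last); returns when the fingers have stopped.
- manip.sleep(seconds).
- manip.inverse_kinematics(position, orientation): joint angles nearest the present ones, or None.
- manip.grab_frame(name): name is "side" or "top" or "wrist"; returns (picture, depth): 420x560x3 uint8, red, green, blue; 420x560 float32, m along the optical axis (not along the pixel's ray), 0 where there is no reading.
- manip.get_calibration(name): a dict with "intrinsics" (3x3 intrinsics, pixels), "R" (3x3) and "t" (3): a world point X has camera coordinates R X + t; the wrist camera has in their place "T_tool_cam" (4x4, takes a point from camera to tool coordinates, whose origin is the TCP and whose axes are the tool frame's). Camera axes: x right, y down, z forward; pixel columns grow to the right and rows downward; lengths in m; the calibration is good to about 2 mm. A picture is of the moment at which its call begins: read the wrist's pose just before it. get_calibration takes no time and is no camera call.
A pose or a line that the arm cannot do raises manip.Unreachable and nothing moves.
- manip.sign_off(): hands the job in, once; it reports no verdict.
Readings, each from a call of its own:
- manip.current_clock(): time.
- manip.current_qpos(): joint angles.
- manip.current_qvel(): joint speeds.
- manip.current_joint_torque(): joint torques, N m.
- manip.current_tcp_pos(): TCP position.
- manip.current_orientation(): TCP orientation.
- manip.current_contact_force(): force on the tool from outside, world axes, zero at the start.
- manip.current_moment(): the same for the moment, N m.
- manip.current_opening(): opening from 0.0 (shut) to 1.0 (fully open).
Only numpy, scipy, OpenCV 4.12 (cv2) and the standard library are available. Lean on these libraries where they do the work, as an engineer would, in place of code of your own. Each camera call takes 0.05 s, during which the arm holds its last target.

## Task

Get the stirrer drive ready: first turn its lock ring by the red pin anticlockwise all the way to the green locked mark, then take the bare shaft between the fingers and turn it until its flat faces the orange mark. After that slide the aluminium collar down over the shaft until it sits on the dark shoulder, thumbscrew over the flat and pointing along the orange mark, and finish while still holding the collar there in the gripper. Leave the other things on the bench where they stand.

Things in the scene. Friction and masses are not known exactly. Their poses are not given: they have to be found in the camera images.
- drive: Stirrer drive, fixed to the bench: round white housing 184 mm across, 60 mm tall, with a control box on its -x side (40 mm tall, out to 118 mm from the axis). Origin on the vertical shaft axis at bench height, z up. On it, heights above the bench: lock ring (top 70 mm, radius 56 to 80 mm), inside it a grey cap (top 72 mm), the shoulder (92 mm), the shaft (to 134 mm).
- flat_mark (a point): Outer end of the orange bar on the grey cap, the mark that the shaft's flat must face: 52 mm from the shaft axis in the drive's -x direction.
- locked_mark (a point): Centre of the green bar on the housing's rim, the lock ring's locked mark: 86 mm from the shaft axis in the drive's +y direction. A black bar 1.2 rad clockwise of it (seen from above) is the open mark.
- shoulder (a point): Centre of the top face of the fixed dark steel shoulder, 34 mm across, at the foot of the shaft, 92 mm above the bench; the collar's underside comes to rest on it.
- lock_ring (a joint): Angle of the lock ring about the shaft axis, rad: 0 at the black open mark, 1.2 at the green locked mark, growing anticlockwise seen from above; hard stops at both. It turns stiffly (0.12 N m, about 2 N at the pin) and stays where it is left.
- lock_pin (a point): Centre of the top of the lock ring's red upright round pin: 12 mm diameter, 30 mm tall (70 to 100 mm above the bench), 68 mm from the shaft axis. It stands at angle 0.371 rad + joint lock_ring, anticlockwise from the drive's +x: in the drive's +y direction when locked.
- shaft (a joint): Angle of the shaft about its vertical axis, rad, anticlockwise from above positive: 0 when its flat faces the orange mark (the drive's -x). Light friction (0.03 N m), no spring, stays where it is left; stops at -3 and 3.
- shaft_top (a point): Centre of the tip of the upright D-shaped steel shaft, 42 mm above the shoulder. 20 mm diameter with one flat along its whole length, 6.5 mm from the axis, coloured orange, with an orange dash on the tip; the flat faces this point's -x. Fingers closed across the flat measure 16.5 mm, elsewhere more, up to 20 mm. The top 5 mm taper to 14 mm diameter.
- collar: Loose aluminium shaft collar standing on the bench: 37 mm outside, 36 mm tall, 100 to 200 g. Origin under its centre, z up. Bore 22.6 mm (26.6 mm at the lower mouth). On its -x side a brass screw tip, 6 mm wide, stands into the bore to 7.5 mm from the axis, 14 to 22 mm above the underside, so it passes the shaft only at the flat (within 0.25 rad). Grip it across its y.
- thumbscrew (a point): Outer end of the collar's blue thumbscrew (head 16 mm diameter), 34 mm from the collar's axis along the collar's -x, 18 mm above its underside.
- amber_bottle: amber glass bottle with blue cap, 58 mm wide, 120 mm tall, origin under its centre. Bystander
- white_bottle: white bottle with blue cap, 60 mm wide, 130 mm tall, origin under its centre. Bystander
- beaker: clear beaker, 72 mm wide, 90 mm tall, origin under its centre. Bystander
- wrench: steel wrench, 160 mm long, lying flat. Bystander
- impeller: three-bladed steel stirrer impeller, 75 mm wide, 70 mm tall, origin under its centre. Bystander
- weigh_dish: white dish, 80 mm wide, 22 mm tall, origin under its centre. Bystander
There are look-alikes about, which are no part of the job. Of the things shaped like the collar, the aluminium one is meant.

How it is judged:
On the way, in this order (a step that is already met when the one before it is completed fails the run):
1. the lock ring is turned to its locked mark (value of joint lock_ring above 1.1 rad), for 0.2 s.
2. the bare shaft is turned until its flat faces the orange mark (value of joint shaft between -0.17 and 0.17 rad and contact force between collar and shaft below 0.1 N), for 0.2 s.
At the end, for the whole second after the job is handed in: Fingers still hold the still collar (over 3 N), upright within 0.1 rad, underside within 3 mm of the shoulder, axis within 4 mm of the shaft's; thumbscrew end within 9 mm of the orange mark's line, flat within 0.25 rad of the mark, lock ring within 0.12 rad of locked (z of collar in the frame of drive between 0.089 and 0.095 m and horizontal distance between collar and drive below 0.004 m and angle between collar's own z axis and vertical below 0.1 rad and y of thumbscrew in the frame of drive between -0.009 and 0.009 m and x of thumbscrew in the frame of drive below -0.02 m and value of joint shaft between -0.25 and 0.25 rad and value of joint lock_ring above 1.08 rad and contact force between the fingers and collar above 3 N and linear speed of collar below 0.02 m/s); the arm keeps its last pose, push and grip.
It fails at once if a bystander is pushed more than 3 cm (distance of any of amber_bottle, white_bottle, beaker, wrench, impeller, weigh_dish from where it was at the start of the episode above 0.03 m).
It fails at once if a bottle, the beaker, the impeller or the dish is tipped (angle between any of amber_bottle, white_bottle, beaker, impeller, weigh_dish's own z axis and vertical above 0.4 rad).
It also fails if it takes over 64 s, if anything falls off the work surface, if the arm or the gripper's body presses on something with over 40 N, if the wrist force passes 120 N, or if a joint passes its speed limit or range.

## Working session

There is one attempt and no reset: what is moved stays moved. The work goes in short steps, each a Python script; the robot and the scene stay as the last script left them, time stands still between calls to the robot, and variables do not carry over. Pictures are saved under pics/ and viewed, and the job is handed in when it is done.

```bash
mkdir -p pics
cat > h.py <<'E'
import numpy as np, cv2
from rig import manip
from scipy.spatial.transform import Rotation as Rn
def snap(cam,name):
    p,R=np.array(manip.current_tcp_pos()),np.array(manip.current_orientation())
    im,d=manip.grab_frame(cam)
    cv2.imwrite(f'pics/{name}.png',cv2.cvtColor(im,cv2.COLOR_RGB2BGR))
    np.savez(f'pics/{name}.npz',im=im,d=d,p=p,R=R)
    return im,d
def deproj(cam,name,uv,win=0):
    f=np.load(f'pics/{name}.npz');d=f['d'];c=manip.get_calibration(cam)
    u,v=uv;z=d[int(round(v)),int(round(u))]
    return cam2w(cam,f,c,u,v,z)
def cam2w(cam,f,c,u,v,z):
    K=np.array(c['intrinsics']);X=np.linalg.inv(K)@[u,v,1]*z
    if cam=='wrist':
        T=np.array(c['T_tool_cam']);X=T[:3,:3]@X+T[:3,3]
        return Rn.from_rotvec(f['R']).as_matrix()@X+f['p']
    return np.array(c['R']).T@(X-np.array(c['t']))
def atz(cam,name,uv,zw):
    f=np.load(f'pics/{name}.npz');c=manip.get_calibration(cam)
    a=cam2w(cam,f,c,*uv,0.0);b=cam2w(cam,f,c,*uv,1.0)
    return a+(b-a)*(zw-a[2])/(b[2]-a[2])
E
python3 - <<'E'
from h import *
for n in ['side','top','wrist']: snap(n,n+'0')
print(manip.get_calibration('top'),manip.get_calibration('wrist'),manip.current_clock(),manip.current_orientation())
E
```

```text
{'intrinsics': array([[422.10966649,   0.        , 280.81743683],
       [  0.        , 422.10966649, 211.39308285],
       [  0.        ,   0.        ,   1.        ]]), 'R': array([[ 0.02833721, -0.99959674,  0.00183315],
       [-0.97697955, -0.02808387, -0.21147637],
       [ 0.21144258,  0.0042017 , -0.97738139]]), 't': array([-0.01406867,  0.57599292,  1.14206413])} {'intrinsics': array([[372.06086432,   0.        , 281.73045092],
       [  0.        , 372.06086432, 211.20610129],
       [  0.        ,   0.        ,   1.        ]]), 'T_tool_cam': array([[ 9.99999864e-01, -5.11773391e-04,  9.96641825e-05,
        -4.71066815e-04],
       [ 4.70347745e-04,  9.67957304e-01,  2.51114391e-01,
        -6.86022866e-02],
       [-2.24984337e-04, -2.51114310e-01,  9.67957413e-01,
        -1.63001694e-01],
       [ 0.00000000e+00,  0.00000000e+00,  0.00000000e+00,
         1.00000000e+00]])} 0.15 [-2.67613296e+00  1.64443647e+00  1.53758056e-03]
```

View pics/top0.png

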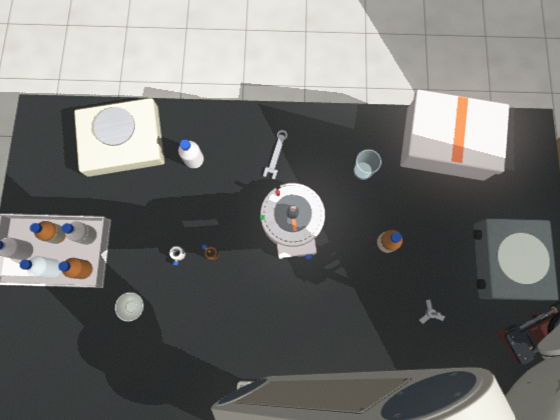

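View pics/side0.png

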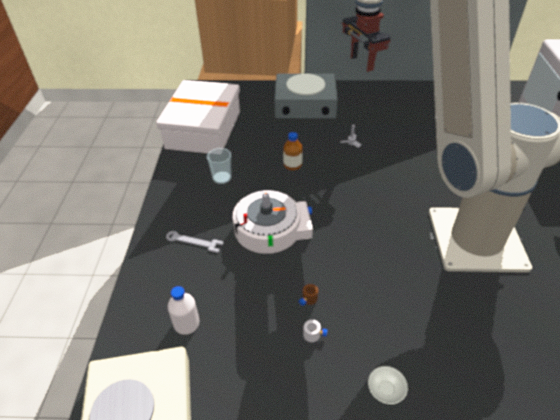

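Run:
```python
import cv2
a=cv2.imread('pics/top0.png')
cv2.imwrite('pics/top0c.png',cv2.resize(a[60:360,150:450],(780,780),interpolation=cv2.INTER_CUBIC)[:600])
```

```text
(no output)
```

The top view shows the drive at about (292,213), the aluminium collar at (177,254) and a copper look-alike at (211,253). The wrench is at (275,155), the amber bottle at (390,240) and the beaker at (367,165).

Run:
```python
from h import *
for n,uv,z in [('cap',(292,213),.072),('ring',(293,213),.07),('collar',(177,254),.036),('copper',(211,253),.036),('wrench1',(282,135),.01),('wrench2',(270,175),.01),('beaker',(365,170),.0),('amber',(390,242),.06),('imp',(431,313),.03),('dish',(129,307),.02),('white',(190,155),.06)]:
    print(n,deproj('top','top0',uv).round(3),atz('top','top0',uv,z).round(3))
a=cv2.imread('pics/top0.png')
cv2.imwrite('pics/top0c.png',cv2.resize(a[170:270,240:340],(600,600),interpolation=cv2.INTER_CUBIC))
cv2.imwrite('pics/top0d.png',cv2.resize(a[225:285,155:235],(800,600),interpolation=cv2.INTER_CUBIC))
```

```text
cap [ 0.562 -0.028  0.113] [ 0.57  -0.029  0.072]
ring [ 0.561 -0.031  0.115] [ 0.571 -0.032  0.07 ]
collar [ 0.453  0.304 -0.   ] [0.449 0.295 0.036]
copper [0.458 0.204 0.002] [0.455 0.198 0.036]
wrench1 [0.832 0.006 0.004] [0.829 0.006 0.01 ]
wrench2 [ 0.702  0.039 -0.   ] [0.699 0.039 0.01 ]
beaker [ 0.725 -0.251  0.004] [ 0.727 -0.252  0.   ]
amber [ 0.492 -0.298  0.095] [ 0.497 -0.307  0.06 ]
imp [ 0.306 -0.424  0.029] [ 0.306 -0.424  0.03 ]
dish [0.298 0.427 0.003] [0.298 0.422 0.02 ]
white [0.727 0.266 0.092] [0.738 0.274 0.06 ]
```

View pics/top0c.png

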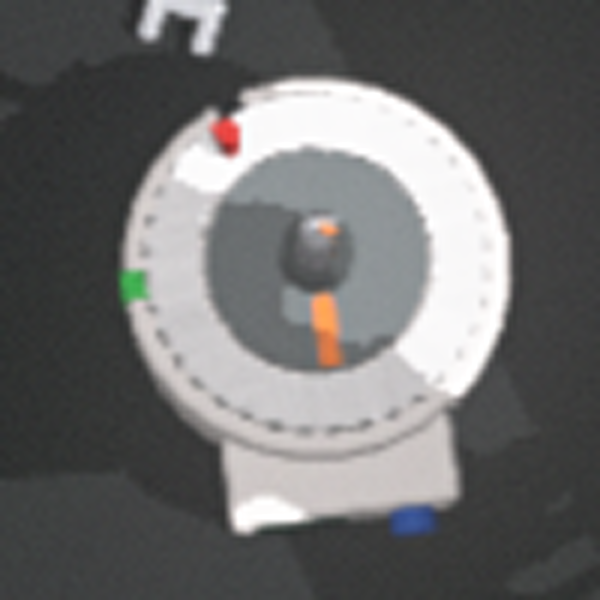

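View pics/top0d.png

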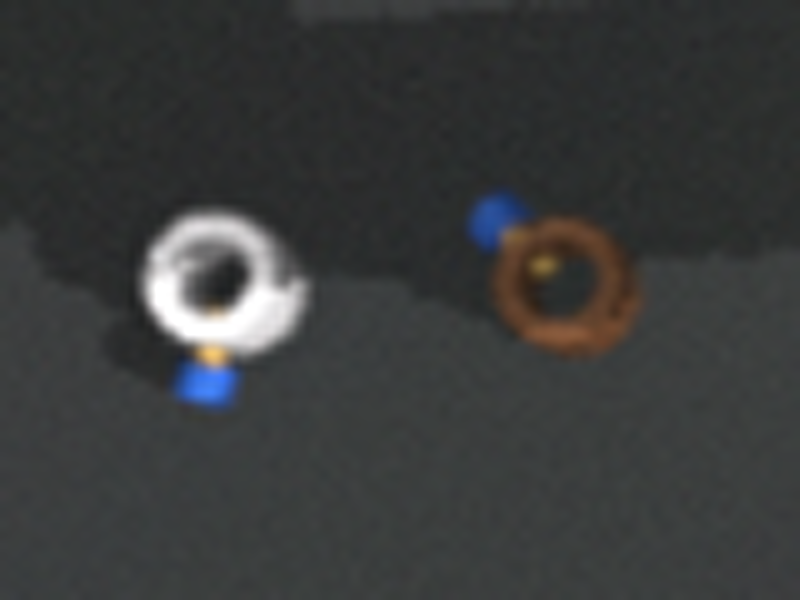

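```bash
cat >> h.py <<'E'
def down(yaw): return (Rn.from_euler('z',yaw)*Rn.from_euler('x',np.pi)).as_rotvec()
E
python3 - <<'E'
from h import *
manip.goto([0.555,-0.03,0.24],down(0))
print(manip.current_clock(),manip.current_tcp_pos())
snap('wrist','w1')
a=cv2.imread('pics/w1.png')
cv2.imwrite('pics/w1b.png',cv2.resize(a,(800,600),interpolation=cv2.INTER_CUBIC))
E
```

```text
2.2833 [ 0.5550466  -0.03077532  0.23997413]
```

View pics/w1b.png

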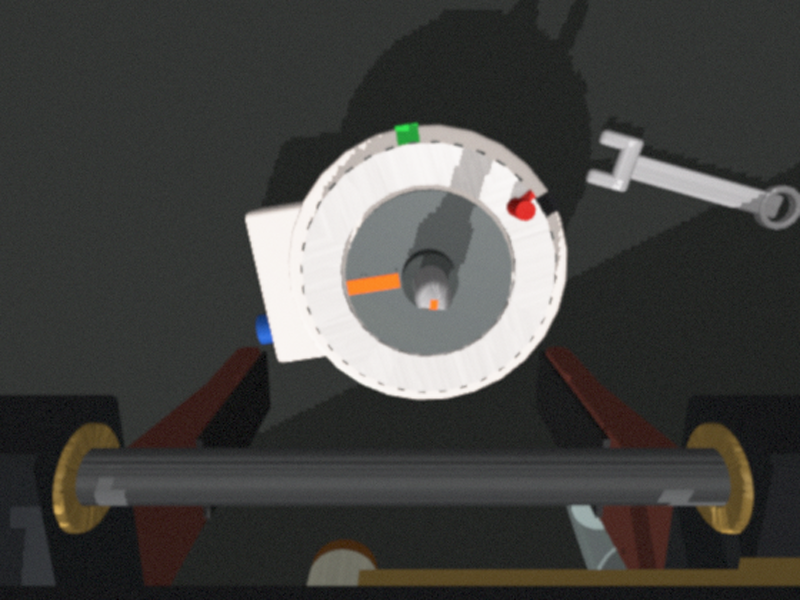

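The wrist view shows the drive from above: green mark (407,133), red pin top (522,210), orange bar (348,288) to (400,281), and the dash on the shaft tip at (433,304).

Run:
```python
from h import *
s=0.7
f=np.load('pics/w1.npz');d=f['d'];c=manip.get_calibration('wrist')
vv,uu=np.mgrid[0:420,0:560]
P=np.array([cam2w('wrist',f,c,u,v,d[v,u]) for v,u in zip(vv.ravel(),uu.ravel())]).reshape(420,560,3)
np.save('pics/w1P.npy',P)
z=P[...,2];near=np.hypot(P[...,0]-.57,P[...,1]+.03)<.12
def circ(m):
    x,y=P[m][:,0],P[m][:,1]
    A=np.c_[2*x,2*y,np.ones_like(x)];r=np.linalg.lstsq(A,x*x+y*y,rcond=None)[0]
    return r[:2],np.sqrt(r[2]+r[0]**2+r[1]**2),len(x)
im=f['im'].astype(int)
print('z hist',np.histogram(z[near],bins=np.arange(0,.15,.005)))
# grey cap boundary: cap pixels colour
gray=(near)&(z>.066)&(z<.076)&(im.max(2)<170)
ring=near&(z>.062)&(z<.076)
# outer contours
cn,_=cv2.findContours(ring.astype(np.uint8),cv2.RETR_EXTERNAL,cv2.CHAIN_APPROX_NONE)
k=max(cn,key=cv2.contourArea)[:,0]
m=np.zeros_like(ring);m[k[:,1],k[:,0]]=1
print('ring outer',circ(m))
tip=near&(z>.120); print('tip',P[tip].mean(0),z[tip].max(),tip.sum())
t2=near&(z>.131); print('tip2',P[t2].mean(0),t2.sum())
for n,uv,zz in [('green',(407,133),.06),('or_out',(348,288),.072),('or_in',(400,281),.072),('pin',(522,210),.1),('dash',(433,304.5),.134),('w1',(603,135),.01),('w2',(590,180),.01)]:
    print(n,atz('wrist','w1',(uv[0]*s,uv[1]*s),zz).round(4))
a=cv2.imread('pics/w1.png')
cv2.imwrite('pics/w1t.png',cv2.resize(a[165:225,270:340],(700,600),interpolation=cv2.INTER_CUBIC))
cv2.imwrite('pics/w1d.png',cv2.resize(a[70:300,170:410],(626,600),interpolation=cv2.INTER_CUBIC))
```

```text
z hist (array([ 6337,     3,     5,     4,     6,     6,    12,   264,  2375,
           0,     0,   836,  4786,  1384, 20419,   171,    45,    49,
         603,    57,   184,    28,    26,    32,    34,    40,   315,
         149,     0]), array([0.   , 0.005, 0.01 , 0.015, 0.02 , 0.025, 0.03 , 0.035, 0.04 ,
       0.045, 0.05 , 0.055, 0.06 , 0.065, 0.07 , 0.075, 0.08 , 0.085,
       0.09 , 0.095, 0.1  , 0.105, 0.11 , 0.115, 0.12 , 0.125, 0.13 ,
       0.135, 0.14 , 0.145]))
ring outer (array([ 0.57175748, -0.02918177]), np.float64(0.0819002593299141), 659)
tip [ 0.55512581 -0.00918107  0.32973488] 0.4029646102764935 60070
tip2 [ 0.55509881 -0.00915477  0.33010632] 59960
green [0.558  0.0564 0.06  ]
or_out [ 0.5202 -0.0387  0.072 ]
or_in [ 0.5535 -0.0342  0.072 ]
pin [0.6225 0.0127 0.1   ]
dash [ 0.5711 -0.0333  0.134 ]
w1 [0.6967 0.0575 0.01  ]
w2 [0.6902 0.0265 0.01  ]
```

View pics/w1t.png

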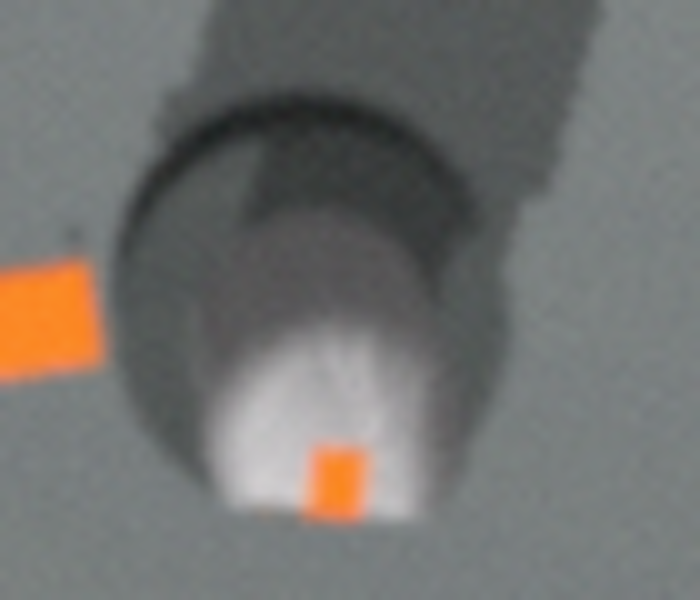

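View pics/w1d.png

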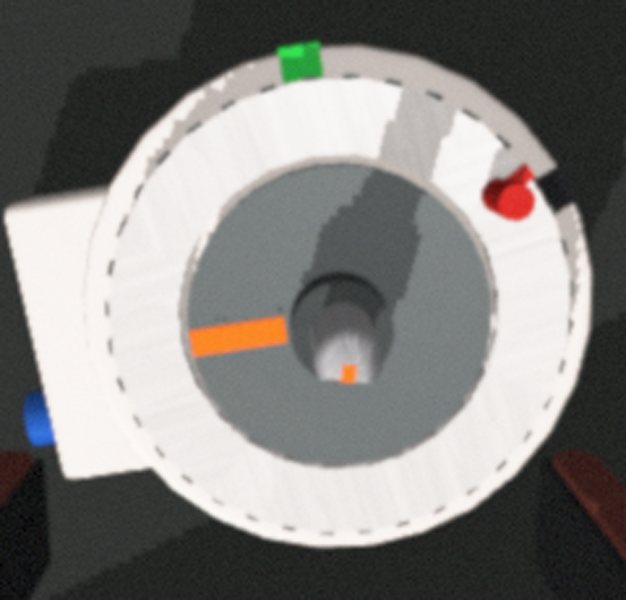

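```bash
cat > rect.py <<'E'
from h import *
def rect(name,z,cx,cy,half=.1,n=800,cam='wrist'):
    f=np.load(f'pics/{name}.npz');c=manip.get_calibration(cam);K=np.array(c['intrinsics'])
    # image: col -> world x, row -> -y
    g=np.linspace(-half,half,n);X,Y=np.meshgrid(cx+g,cy-g)
    W=np.stack([X,Y,np.full_like(X,z)],-1).reshape(-1,3)
    if cam=='wrist':
        T=np.array(c['T_tool_cam']);L=(W-f['p'])@Rn.from_rotvec(f['R']).as_matrix()
        C=(L-T[:3,3])@T[:3,:3]
    else: C=W@np.array(c['R']).T+np.array(c['t'])
    p=C@K.T;p=(p[:,:2]/p[:,2:]).reshape(n,n,2).astype(np.float32)
    return cv2.remap(f['im'],p[...,0],p[...,1],cv2.INTER_LINEAR)[...,::-1]
E
python3 - <<'E'
from rect import *
cx,cy=.571,-.0305
r=rect('w1',.072,cx,cy,.1,600)
hsv=cv2.cvtColor(np.ascontiguousarray(r),cv2.COLOR_BGR2HSV)
def m2w(pts): return np.c_[cx+(-.1+.2*pts[:,0]/599),cy-(-.1+.2*pts[:,1]/599)]
m=cv2.inRange(hsv,(5,150,150),(20,255,255));ys,xs=np.nonzero(m);w=m2w(np.c_[xs,ys].astype(float))
w=w[w[:,0]<.558];mu=w.mean(0);e=np.linalg.svd(w-mu,full_matrices=False)[2][0];e*=np.sign(e[0])
print('orange',mu,'yaw',np.arctan2(e[1],e[0]),'extent',((w-mu)@e).min(),((w-mu)@e).max())
# cap edge by rays: first bright beyond 45mm
g=cv2.cvtColor(np.ascontiguousarray(r),cv2.COLOR_BGR2GRAY).astype(float);P=[]
for a in np.arange(0,2*np.pi,.03):
    rr=np.arange(.045,.066,.0002);u=(rr*np.cos(a)+.1)/.2*599;v=(-rr*np.sin(a)+.1)/.2*599
    q=cv2.remap(g.astype(np.float32),u.astype(np.float32)[None],v.astype(np.float32)[None],1)[0]
    dq=q[6:]-q[:-6];i=dq.argmax()
    if dq[i]>30:P.append((cx+rr[i+3]*np.cos(a),cy+rr[i+3]*np.sin(a)))
P=np.array(P)
for _ in range(4):
    A=np.c_[2*P,np.ones(len(P))];s=np.linalg.lstsq(A,(P**2).sum(1),rcond=None)[0];R=np.sqrt(s[2]+s[0]**2+s[1]**2)
    res=np.abs(np.hypot(*(P-s[:2]).T)-R);P=P[res<max(.001,1.5*np.median(res))]
print('cap',s[:2],R,len(P))
cv2.imwrite('pics/r72.png',r)
cv2.imwrite('pics/r134.png',cv2.resize(rect('w1',.134,cx,cy,.02,300),(600,600)))
E
```

```text
orange [ 0.53609745 -0.03584303] yaw 0.15545911824210923 extent -0.016559660773986445 0.01663345761701639
cap [ 0.57141392 -0.0305342 ] 0.05422324815502168 130
```

View pics/r72.png

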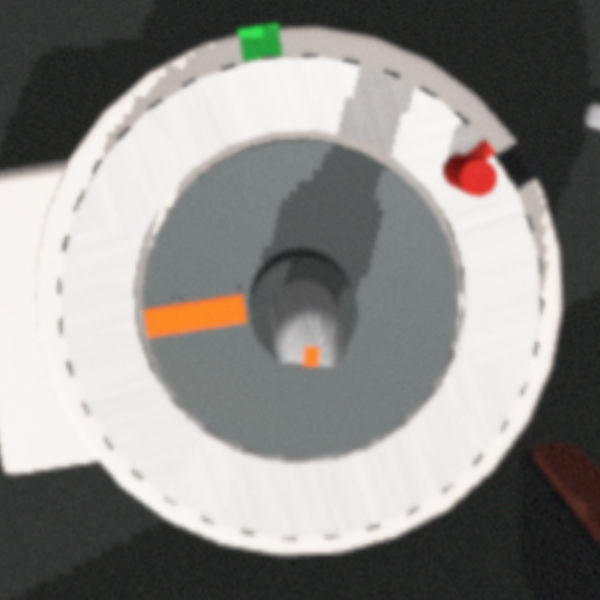

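View pics/r134.png

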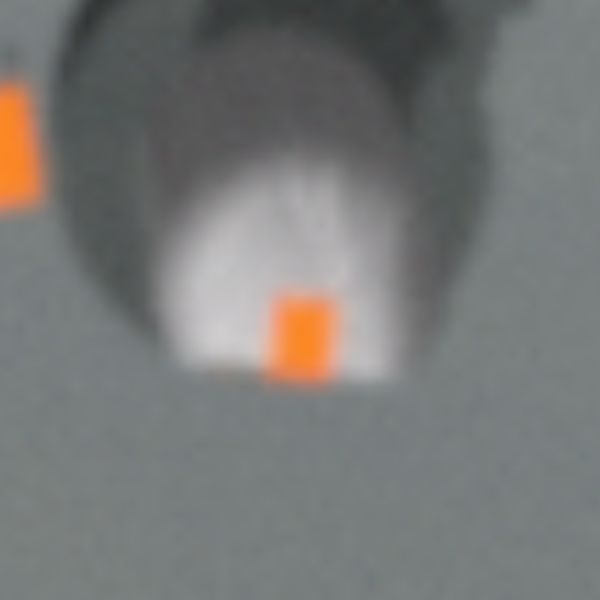

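The drive's centre is (0.5714, -0.0305) with yaw 0.15; the cap fit, bar and green mark all agree. The pin is at 0.70 rad and r = 67 mm (expected 68). The flat faces about -1.63 rad. Next I grip the pin across its tangent and swing it.

```bash
cat >> h.py <<'E'
C=np.array([.5714,-.0305]); YAW=.15
E
python3 - <<'E'
from h import *
phi=.702
def pp(a,z,r=.068): return [C[0]+r*np.cos(a),C[1]+r*np.sin(a),z]
manip.set_gripper(.5,12)
manip.goto(pp(phi,.14),down(phi-np.pi/2))
manip.move_linear(pp(phi,.0775),feed=.1,max_force=15)
manip.set_gripper(0,12)
print(manip.current_tcp_pos(),manip.current_opening()*88,manip.current_contact_force(),manip.current_clock())
end=YAW+np.pi/2
for a in np.linspace(phi,end+.02,7)[1:]:
    s=manip.move_linear(pp(a,.0775),down(a-np.pi/2),feed=.08,max_force=30)
    print(a,s,np.round(manip.current_contact_force(),1),round(manip.current_opening()*88,1))
    if s: break
print(manip.current_tcp_pos(),manip.current_clock())
snap('top','t2');snap('wrist','w2')
E
```

```text
[0.62368633 0.01332361 0.07780672] 11.614537911054505 [ 0.84247943 -0.25831818  1.81235782] 5.4333
0.8751327211324827 False [-0.5  1.6  3. ] 11.4
1.0482654422649655 False [-0.8  2.2  4. ] 11.6
1.2213981633974482 False [-0.5  2.9  4.7] 11.8
1.3945308845299311 False [0.3 3.6 5.3] 11.6
1.5676636056624138 False [-0.7  5.1  5.4] 12.0
1.7407963267948965 False [0.9 5.7 4.1] 11.3
[0.56080399 0.03688893 0.07772886] 7.3833
```

View pics/w2.png

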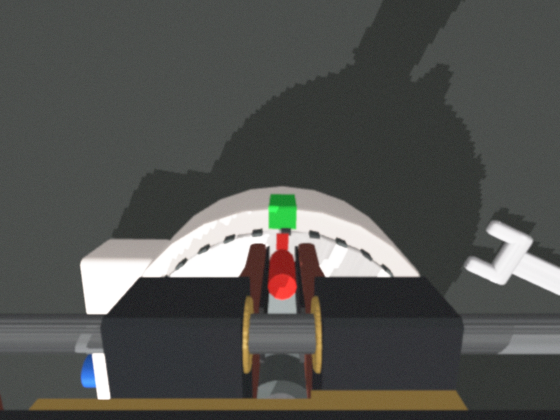

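The red pin and its pointer line up with the green bar at (282,210), so the ring is locked. Next is the shaft.

Run:
```python
from h import *
manip.set_gripper(.4,12)
p=np.array(manip.current_tcp_pos());manip.move_linear([p[0],p[1],.16],feed=.2)
manip.goto([C[0],C[1],.16],down(1.51))
manip.move_linear([C[0],C[1],.100],feed=.1,max_force=15)
manip.set_gripper(0,15)
print('op',manip.current_opening()*88,'F',np.round(manip.current_contact_force(),1),manip.current_tcp_pos(),manip.current_clock())
for a in np.linspace(1.51,YAW,6)[1:]:
    manip.move_linear([C[0],C[1],.100],down(a),feed=.1)  
    print(round(a,2),manip.current_opening()*88,np.round(manip.current_contact_force(),1),np.round(manip.current_moment(),2),manip.current_clock())
manip.sleep(.3)
print('op',manip.current_opening()*88,'F',np.round(manip.current_contact_force(),1),manip.current_tcp_pos(),manip.current_clock())
```

```text
op 16.48069928042616 F [0.9 8.9 1.1] [ 0.57193744 -0.02885028  0.1006768 ] 11.1167
1.24 16.076029230518362 [ 1.4  8.1 -0. ] [ 1.34 -0.46 -0.02] 11.5417
0.97 16.040412742201575 [ 4.   6.1 -1.4] [ 1.01 -0.58 -0.03] 11.9667
0.69 16.500214546821784 [ 4.3  4.4 -1.3] [ 0.65 -0.63 -0.06] 12.3917
0.42 16.111791658173463 [ 4.9  1.8 -1.6] [ 0.36 -0.84 -0.07] 12.8167
0.15 15.911420856554155 [ 4.7 -0.6 -0.9] [-0.09 -0.82 -0.03] 13.2417
op 16.379888607677724 F [ 5.6 -1.3 -1.4] [ 0.57296433 -0.03069454  0.10070081] 13.5417
```

Finger width is 16.5 mm, so the pads are on the flat. The measured TCP minus the 1.75 mm D-offset gives the axis at (0.5712, -0.0306), which confirms the image fit. I'll release and check the shaft, then look at the collar.

Run:
```python
from rect import *
R=Rn.from_rotvec(manip.current_orientation()).as_matrix();print('yaw',np.arctan2(R[1,0],R[0,0]))
manip.set_gripper(.4,15)
p=np.array(manip.current_tcp_pos());manip.move_linear([p[0],p[1],.24],feed=.3)
snap('wrist','w3')
cv2.imwrite('pics/w3r.png',rect('w3',.134,C[0],C[1],.1,600))
manip.set_gripper(.8,15)
manip.goto([.44,.30,.17],down(0))
snap('wrist','w4')
print(manip.current_clock(),manip.current_tcp_pos())
```

```text
yaw 0.15528164997532784
16.85 [0.44080688 0.29942345 0.17028291]
```

View pics/w3r.png

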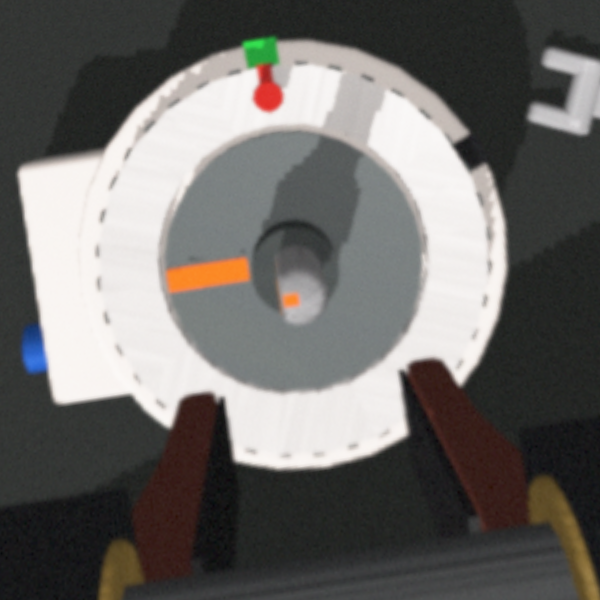

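View pics/w4.png

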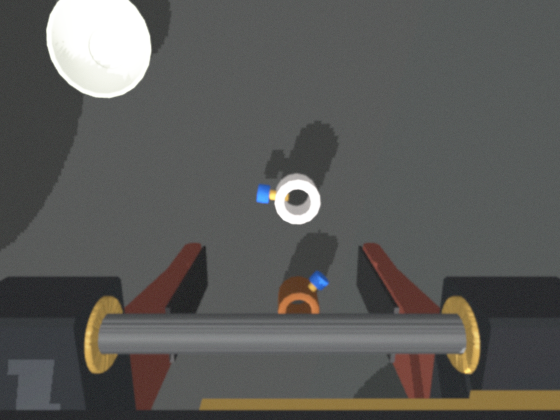

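The flat and its dash at (290,299) now face the orange bar, and the pin is at green. In the wrist view the collar's top ring is centred at about (298,201), with the blue thumbscrew at (263,194).

Run:
```python
from rect import *
c0=atz('wrist','w4',(298,201),.036);t0=atz('wrist','w4',(258,193.5),.018);print(c0,t0,np.linalg.norm((c0-t0)[:2]),np.arctan2(*(c0-t0)[1::-1]))
cv2.imwrite('pics/w4r.png',rect('w4',.036,c0[0],c0[1],.05,600))
f=np.load('pics/w4.npz');hsv=cv2.cvtColor(f['im'],cv2.COLOR_RGB2HSV)
m=cv2.inRange(hsv,(105,130,80),(125,255,255));m[:,290:]=0
ys,xs=np.nonzero(m);print('blue',xs.min(),xs.max(),ys.min(),ys.max(),xs.mean(),ys.mean(),atz('wrist','w4',(xs.mean(),ys.mean()),.018),deproj('wrist','w4',(xs.mean(),ys.mean())))
```

```text
[0.45414576 0.29998773 0.036     ] [0.42029028 0.30253629 0.018     ] 0.03395126949602661 -0.0751358741655316
blue 256 269 184 203 262.77222222222224 192.48333333333332 [0.4244292  0.30342889 0.018     ] [0.42487533 0.30517958 0.02651198]
```

View pics/w4r.png

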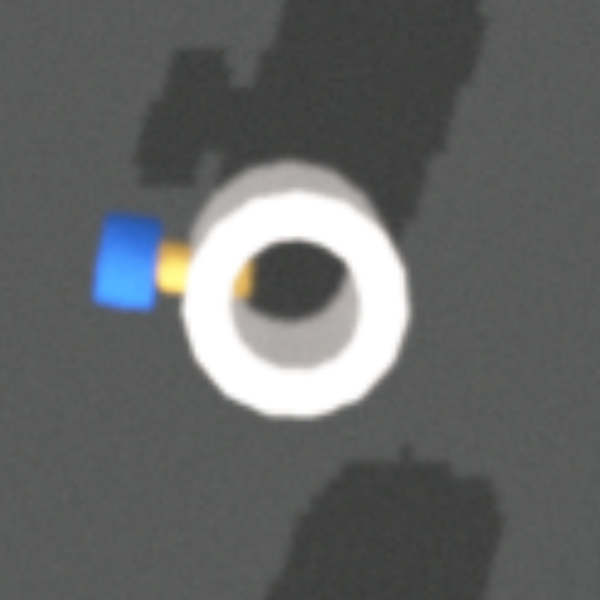

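The collar centre is (0.4536, 0.2993), measured diameter about 38 mm, and its yaw is about -0.14.

Run:
```python
from rect import *
yc=-.14;g=[.4536,.2993]
manip.goto([*g,.09],down(yc+np.pi/2))
print(manip.move_linear([*g,.005],feed=.1,max_force=15))
manip.set_gripper(0,30)
print('op',manip.current_opening()*88,manip.current_tcp_pos(),np.round(manip.current_contact_force(),1))
manip.move_linear([*g,.18],feed=.2)
print('op',manip.current_opening()*88,np.round(manip.current_contact_force(),1))
manip.goto([.5712,-.0306,.170],down(YAW+np.pi/2))
manip.sleep(.2)
print(manip.current_clock(),manip.current_tcp_pos(),manip.current_opening()*88)
snap('wrist','w5');snap('side','s5')
a=cv2.imread('pics/w5.png');cv2.imwrite('pics/w5b.png',cv2.resize(a,(800,600),interpolation=cv2.INTER_CUBIC))
```

```text
False
op 36.521877472785675 [0.4536603  0.29931548 0.00517348] [-0.4 -0.5  3.2]
op 36.61498306709391 [ 0.4  1.2 -2.4]
22.3083 [ 0.57118515 -0.0295439   0.17000233] 36.796036813446264
```

View pics/w5b.png

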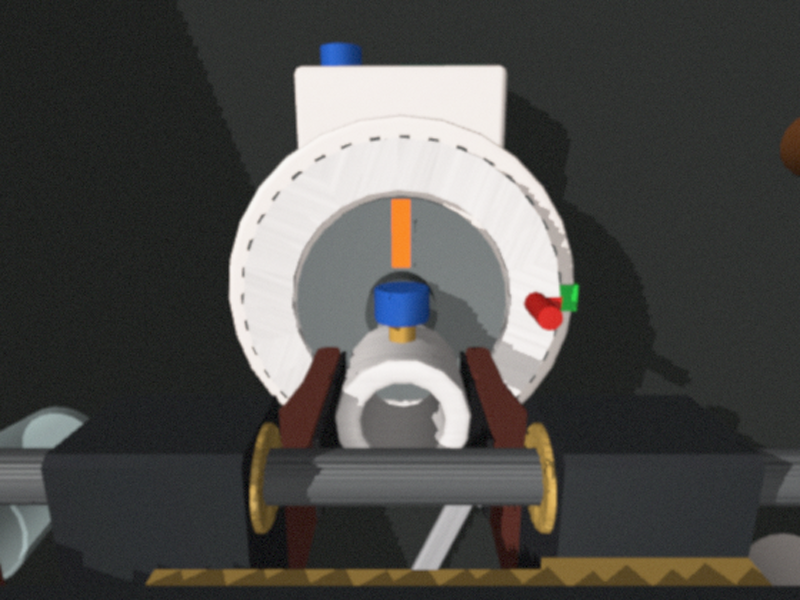

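The collar is held level, and its thumbscrew (402,303) is in line with the orange bar (401,230). I'll lower it with a force guard.

Run:
```python
from rect import *
manip.move_linear([.5712,-.0306,.142],feed=.1)
print(manip.current_tcp_pos(),np.round(manip.current_contact_force(),1))
for z in [.130,.118,.108,.101,.0975]:
    s=manip.move_linear([.5712,-.0306,z],feed=.04,max_force=12)
    print(z,s,np.round(manip.current_tcp_pos(),4),np.round(manip.current_contact_force(),1),np.round(manip.current_moment(),2),round(manip.current_opening()*88,2))
    if s: break
print(manip.current_clock())
snap('wrist','w6');snap('side','s6')
a=cv2.imread('pics/w6.png');cv2.imwrite('pics/w6b.png',cv2.resize(a,(800,600),interpolation=cv2.INTER_CUBIC))
a=cv2.imread('pics/s6.png');cv2.imwrite('pics/s6b.png',cv2.resize(a[150:280,190:360],(785,600),interpolation=cv2.INTER_CUBIC))
```

```text
[ 0.57088826 -0.03053909  0.14154665] [ 0.1  0.5 -1.6]
0.13 False [ 0.5711 -0.0306  0.1298] [ 0.2  0.1 -1.5] [ 0.1  -0.12  0.01] 37.04
0.118 False [ 0.571  -0.0306  0.1177] [-0.5 -0.3 -1.2] [ 0.09 -0.16  0.01] 36.51
0.108 False [ 0.5709 -0.0306  0.1076] [ 0.1 -0.2 -2.3] [ 0.08 -0.15 -0.02] 36.65
0.101 False [ 0.5709 -0.0306  0.1007] [-0.3  0.3 -1.4] [ 0.04 -0.19  0.01] 36.15
0.0975 False [ 0.5711 -0.0306  0.0974] [-1.2 -0.2 -1.9] [ 0.06 -0.08  0.01] 36.75
24.7167
```

View pics/w6b.png

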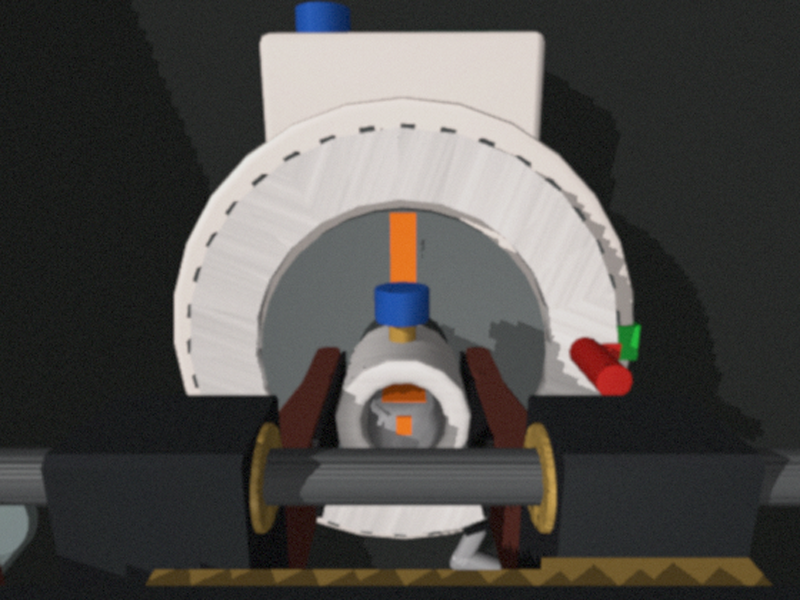

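View pics/s6b.png

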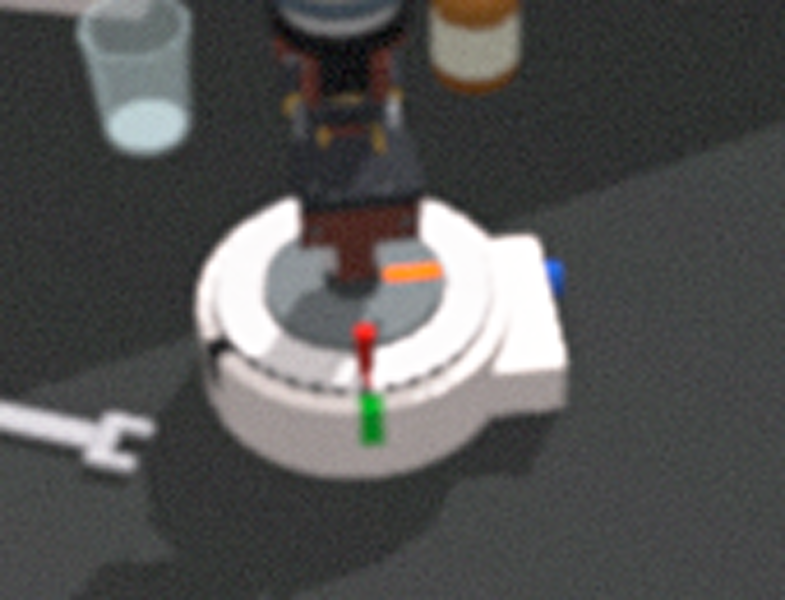

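The shaft, with its flat and dash, shows inside the bore, and no jamming was felt. I'll seat the collar until it touches the shoulder.

Run:
```python
from rect import *
for z in [.0968,.0961,.0954,.0947]:
    s=manip.move_linear([.5712,-.0306,z],feed=.02,max_force=6);manip.sleep(.1)
    F=manip.current_contact_force()
    print(z,s,np.round(manip.current_tcp_pos(),4),np.round(F,1),round(manip.current_opening()*88,2))
    if s or F[2]>4: break
manip.sleep(.3)
print(np.round(manip.current_tcp_pos(),4),np.round(manip.current_contact_force(),1),np.abs(manip.current_qvel()).max(),manip.current_clock())
snap('wrist','w7');snap('top','t7')
a=cv2.imread('pics/w7.png');cv2.imwrite('pics/w7c.png',cv2.resize(a[130:360,170:470],(782,600),interpolation=cv2.INTER_CUBIC))
```

```text
0.0968 False [ 0.5713 -0.0306  0.0972] [-2.3  0.3  4.9] 36.36
[ 0.5713 -0.0306  0.0972] [-2.6 -0.3  5.8] 0.0024616912982415693 25.4667
```

View pics/w7c.png

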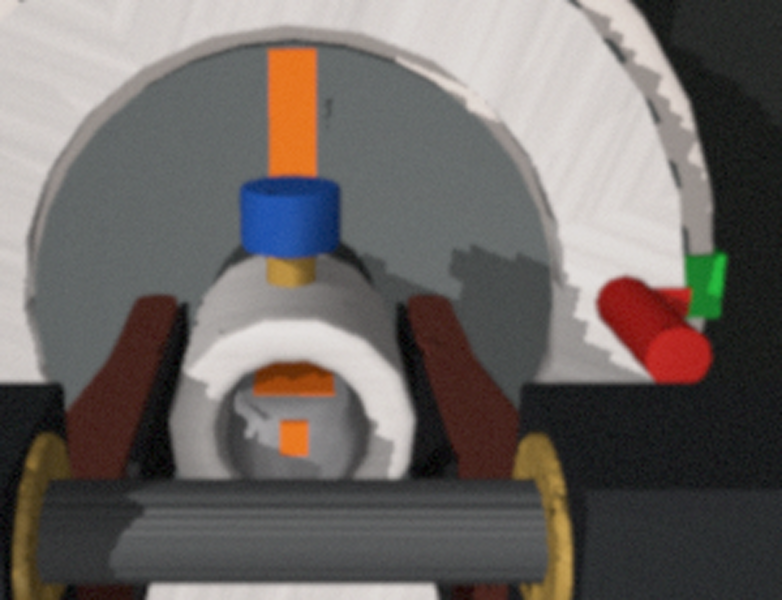

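View pics/t7.png

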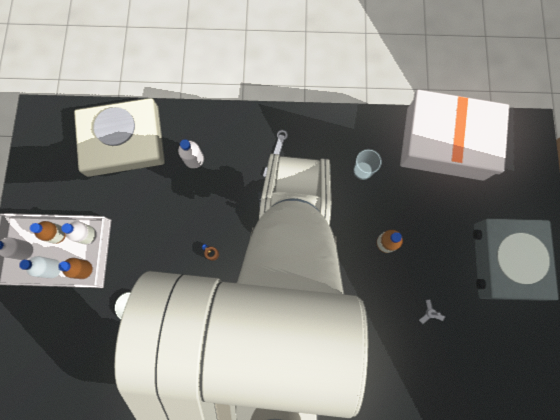

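The collar touched down at TCP z = 0.0972, which puts its underside at 0.092, exactly the shoulder height. The thumbscrew (290,215), flat and orange bar are in line, and the bystanders that show in the top view haven't moved.

```bash
python3 -c "
from rig import manip
manip.sign_off()"
```

```text
the job is handed in; nothing more can be done
```

The stirrer drive is set up and handed in, with the gripper still holding the collar at about 30 N. It took about 25.5 s of the 64 s allowed; the hand-in gave no verdict.

1. **Lock ring:** I gripped the red pin and swung it anticlockwise. In the last pictures the pin and its pointer line up with the green bar.
2. **Shaft:** I gripped it across the flat (16.5 mm, as specified) and turned it about 1.36 rad clockwise. The flat and the dash on the tip then faced the orange mark. The touch measurement of the shaft axis agreed with the camera fit to within about 0.3 mm.
3. **Collar:** I took the aluminium one and lowered it over the shaft without any jamming. It touched down with its underside about 92 mm above the bench, which is the shoulder height. At the end the arm was still and pressing lightly (about 6 N), with the thumbscrew in line with the orange bar.

No check failed. The arm hid the weigh dish and part of the wrench in the last top view. The other bystanders stood where they were at the start.

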